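# Close the wheel-nut canister

### The job

The wheel-nut canister in the slanted bench cradle stands open. Take the lid that fits it - the smaller of the two knobbed lids on the worktop - set it squarely over the canister's mouth and press it down over the rubber ring until it is fully home, seated evenly all round on the rim, then let go. Leave the wide lid and the tools lying about where they are.

Things in the scene. Friction and masses are not known exactly. Their poses are not given: they have to be found in the camera images.
- cradle: dark sheet-steel bench cradle, base plate 124 x 100 x 4 mm, fixed to the worktop; it holds the canister leaning back, its mouth toward the side the cradle faces. Origin on the worktop under the centre of the canister's bottom; x points away from the mouth side (to the cradle's rear), z up. The rear of the cradle rises about 105 mm above the worktop, behind the canister
- canister: bare aluminium round canister fixed in the cradle, 98 mm tall, body 70 mm, neck (last 21 mm) 64 mm in diameter, wheel nuts inside. Origin: centre of its bottom; its z is its axis, out of the mouth, leaning 30 degrees from vertical toward the cradle's -x. A black rubber ring round the neck, 6.5 mm below the rim, grips the lid's skirt: pushing the lid over it takes 10 to 20 N
- canister_rim (a point): centre of the canister's mouth in the plane of its rim, 98 mm along the canister's z axis; same axes as the canister
- lid: the canister's lid: bare aluminium slip-over lid 76 mm in diameter (skirt 68 mm inside, 16 mm deep, lid plate 3 mm thick) with a black round knob 32 mm in diameter on top, from 19 to 52 mm above the skirt's lower edge (collar 40 mm wide over the knob's lowest 4 mm). Lies on the worktop, knob up. Origin at the centre of the skirt's lower edge; z points up through the knob
- lid_inside (a point): centre of the lid plate's underside, 16 mm above the lid's origin on its axis; it lies in the rim plane, on canister_rim, when the lid is fully home
- wide_lid: lid of the same make for another, wider pot: 98 mm in diameter, same knob. Does not fit the canister. Lies on the worktop, knob up; origin at the centre of the skirt's lower edge
- driver_red: screwdriver 195 mm long with a fluted handle 27 mm thick, lying along its own y on the front of the worktop; origin at its middle, on the worktop
- spanner_13: flat combination spanner 167 x 27 x 9 mm, lying along its own y; origin at its middle, on the worktop
- tyre_crayon: hexagonal marking crayon 85 x 14 x 12 mm, lying along its own y; origin at its middle, on the worktop

How it is judged:
At the end, for the whole second after the job is handed in: the lid sits on the canister at rest, its plate within 2.5 mm of the rim and within 5 mm of centred, parallel to the rim within 0.06 rad (3.4 degrees), knob outward; released (z of lid_inside in the frame of canister_rim between -0.0025 and 0.0025 m and distance between lid_inside and canister_rim below 0.005 m and z of lid in the frame of canister_rim below -0.01 m and angle between the z axis of lid and the z axis of canister, either way round below 0.06 rad and linear speed of lid below 0.01 m/s); the robot touches nothing.
It fails at once if the wide lid is moved more than 30 mm (distance of wide_lid from where it was at the start of the episode above 0.03 m).
It fails at once if the screwdriver, the spanner or the crayon is moved more than 30 mm (distance of any of driver_red, spanner_13, tyre_crayon from where it was at the start of the episode above 0.03 m).
It also fails if it takes over 38 s, if anything falls off the work surface, if the arm or the gripper's body presses on something with over 40 N, if the wrist force passes 120 N, or if a joint passes its speed limit or range.

### The arm

A 6-joint arm with a two-finger parallel gripper is mounted at the origin on a cart in front of the work surface, level with it; the furniture and walls round the work are solid. World frame = base frame: x ahead of the robot, y to its left, z up, the work surface at z = 0. Lengths are in m, angles in rad, forces in N, time in s.
With the tool pointing down it reaches from about 0.35 to 0.975 m from the base axis. Payload 17.4 kg.
Tool frame: the origin (TCP) lies midway between the tips of the shut fingers; the grasp point (between the pads) lies 19 mm behind it; z points along the fingers, y is the line along which they close (so a half turn about z gives the same grasp; the last joint's range is limited). The gripper opens to 85 mm and grips with 20 to 120 N. Pads are 22 mm wide; open, the fingers measure 114 mm over their backs; the gripper's body (76 mm by 85 mm) begins 54 mm behind the grasp point. The pads swing forward as they close: fully open they stand 13 mm farther back than shut.
Start: joints at [1.175, 0.116, 1.442, -0, 1.584, -0.038], TCP at [0.236, 0.632, 0.231] pointing down, gripper open.
Joint ranges: [-2.83, 2.83], [-0.83, 2.19], [0.07, 2.5], [-1.14, 4.28], [0.01, 3], [-2.97, 2.97]. Speed limits (rad/s): [1.89, 1.89, 2.22, 3.14, 3.14, 3.14].

### API

Orientations are given as [roll, pitch, yaw] about the fixed x, y, z axes, in that order (R = Rz(yaw) Ry(pitch) Rx(roll)).
In Python, from plant import sense, grab_frame, camera_params, sign_off, find_in, outline_of gives the robot as it stands. The module is installed in compiled form; this text tells all that it offers.
- The arm moves only by the tool move_arm, never from a script. Its argument "motion" is one flat list of numbers, 7 for each row, row after row: the turn, a rotation vector about the tool's x, y, z in degrees, then the shift along the tool's x, y, z in m, then the closure, from -1 (fully open) to 1 (shut). A call has 1 to 20 rows; each row shifts and turns the commanded pose from where the row before left it, along the tool's axes as they then stand; what a row does not reach is not made up. A row lasts 1/8 s, in which the tool goes at most 62.5 mm and 10.7 degrees, less where a joint would pass 70% of its speed; a pose out of reach is approached as far as the arm can. A call with a gripper value outside its range is refused whole. The fingers move at their own pace and stop on an object; "squeeze" is the grip in N (left out, the last holds). Time passes only in rows, so rows that do not move let the fingers close. It gives the time, the measured TCP pose, the force, the opening and the grip force at its end, in the units of the state.
- sense(): the state, without advancing time (a new reading comes with each control period).
- grab_frame(name): name is "side" or "top"; returns the picture (400x640x3 uint8, red, green, blue); there is no depth.
- camera_params(name): a dict with "intrinsics" (3x3 intrinsics, pixels), "dist_coeffs" ([k1, k2, p1, p2, k3] as OpenCV has them; the pictures are not rectified), "xyz" and "rotation" of the camera in the world. Camera axes: x right, y up, looking along -z (the intrinsics and any distortion apply to the point x, -y, -z); pixel columns grow to the right and rows downward; lengths in m; the calibration is good to about 2 mm. A picture is of the moment at which its call begins. camera_params takes no time and is no camera call.
- sign_off(): hands the job in; it is judged then, once.
Trained networks look in the newest picture that a camera, given by its name, has taken for a name from the list of things; names that differ only in an ending like _2 or _b are one class to them, and where a whole thing is asked for, a point or a joint stands for the part that bears it (a point fixed in the world has none). Each returns a list of dicts, best first, with "score" (0 to 1); they miss things now and then, are a little off and sometimes report something else, mostly with a low value. They report only what shows in the picture. A call takes as long as a camera call.
- find_in(target, camera): "at" ([row, column] as shares, 0 to 1, of the picture: columns of its width, rows of its height, amid what is visible of it).
- outline_of(target, camera): "pixels" (400x640 bool, what is visible of it) and "at" ([row, column] as shares, 0 to 1, of the picture: columns of its width, rows of its height, amid what is visible of it).
The state is a dict: "t": time; "joint_pos": joint angles; "dq": joint speeds; "joint_torque": joint torques, N m; "tool_pos": TCP position; "orientation": TCP orientation; "contact_force": force on the tool from outside, world axes, zero at the start; "ft_torque": the same for the moment, N m; "width": finger opening in m; "finger_force": force on a finger pad.
Only numpy, scipy, OpenCV 4.12 (cv2) and the standard library are available. Lean on these libraries where they do the work, as an engineer would, in place of code of your own. Each camera call takes 0.05 s, during which the arm holds its last target. There are 200 camera calls.

## Working session

There is one attempt and no reset: what is moved stays moved. The work goes in short steps, Python scripts to look and compute and a tool call to move; the robot and the scene stay as the last step left them, time stands still between calls to the robot, and variables do not carry over. Pictures are saved under pics/ and viewed, at most 10 in all, crops included, and the job is handed in when it is done.

Besides the shell and the picture viewer there is one more tool, called after ">>>" as a command line: name --argument value ..., lists and objects as JSON in quotes. move_arm: Moves the arm, as the interface text tells. Its arguments: {"type":"object","properties":{"motion":{"type":"array","items":{"type":"number"}},"squeeze":{"type":"number"}},"required":["motion"]}

```bash
mkdir -p pics; python3 - <<'E'
from plant import *
import cv2,numpy as np
print(sense())
for c in("side","top"):
    im=grab_frame(c); cv2.imwrite(f"pics/{c}0.png",im[...,::-1])
    p=camera_params(c); print(c,p)
    for n in("lid","wide_lid","canister","cradle","driver_red","spanner_13","tyre_crayon"):
        print(n,[(round(d["score"],2),round(d["at"][0]*400),round(d["at"][1]*640)) for d in find_in(n,c)[:3]])
E
```

```text
{'t': 0.0, 'joint_pos': array([ 1.17518366e+00,  1.16485440e-01,  1.44227512e+00,  2.62831361e-05,
        1.58402561e+00, -3.78046171e-02]), 'dq': array([-0.00070605,  0.0003864 ,  0.00174266, -0.00115829, -0.00034633,
        0.00133425]), 'joint_torque': array([ 2.30502774e-04, -7.31940722e+01, -6.32533979e+01, -7.14801402e-06,
        6.08139773e-03,  4.46961781e-05]), 'tool_pos': array([0.2363263 , 0.63206253, 0.23055643]), 'orientation': array([-3.14040098e+00, -7.13722746e-05,  2.78378489e+00]), 'contact_force': array([ 0.03566865, -0.57930486, -0.3549531 ]), 'ft_torque': array([-0.03034994,  0.02123752,  0.00830941]), 'finger_force': 0.0, 'width': 0.08560103908138463}
side {'intrinsics': array([[410.58450276,   0.        , 314.95448497],
       [  0.        , 410.58450276, 200.38151616],
       [  0.        ,   0.        ,   1.        ]]), 'dist_coeffs': array([-0.04165547,  0.        ,  0.        ,  0.        ,  0.        ]), 'xyz': array([ 0.19400447, -0.57907963,  0.44110382]), 'rotation': array([ 1.18449119, -0.02295746, -0.37113617])}
lid [(0.88, 273, 316)]
wide_lid [(0.64, 203, 270)]
canister [(0.66, 210, 318)]
cradle [(0.7, 221, 320)]
driver_red [(0.53, 235, 267)]
spanner_13 [(0.71, 331, 341), (0.29, 203, 269)]
tyre_crayon []
top {'intrinsics': array([[380.95637003,   0.        , 315.71253817],
       [  0.        , 380.95637003, 200.40846241],
       [  0.        ,   0.        ,   1.        ]]), 'dist_coeffs': array([-0.03849741,  0.        ,  0.        ,  0.        ,  0.        ]), 'xyz': array([0.45200635, 0.16122668, 0.9967605 ]), 'rotation': array([ 0.05418563, -0.00261833, -1.54729846])}
lid []
wide_lid [(0.92, 218, 213)]
canister [(0.78, 202, 295)]
cradle [(0.74, 188, 295)]
driver_red []
spanner_13 [(0.85, 231, 415)]
tyre_crayon [(0.61, 178, 205)]
```

View pics/side0.png

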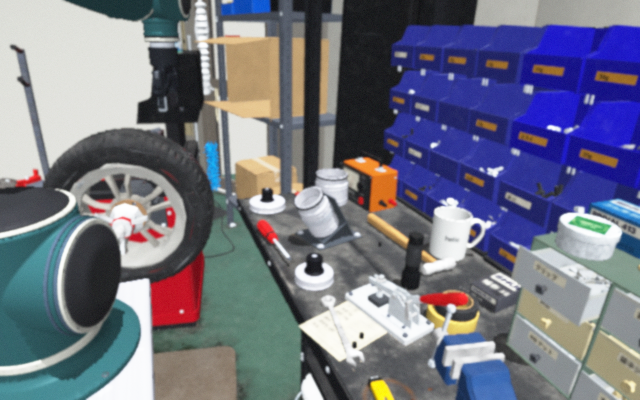

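View pics/top0.png

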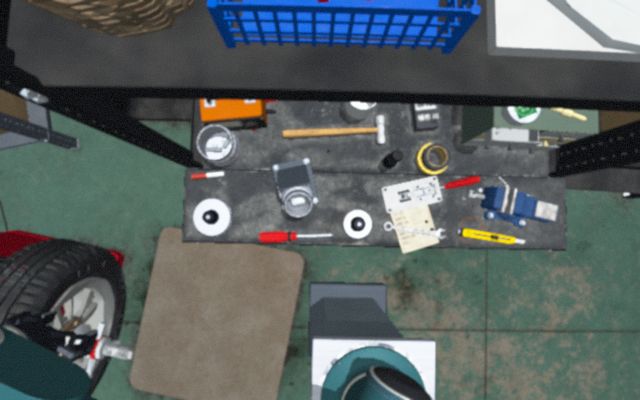

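The small lid is at side (274,314) and top (223,357). The wide lid is at top (217,212), and the canister mouth is near top (205,297), facing the robot.

```bash
cat > h.py <<'E'
from plant import *
import cv2,numpy as np
from scipy.spatial.transform import Rotation as R
P={c:camera_params(c) for c in("side","top")}
def proj(c,X):
    p=P[c]; q=(np.atleast_2d(X)-p["xyz"])@R.from_euler("xyz",p["rotation"]).as_matrix()
    return cv2.projectPoints(q*[1,-1,-1],np.zeros(3),np.zeros(3),p["intrinsics"],p["dist_coeffs"])[0][:,0]
def ray(c,uv,z):  # world point at height z
    p=P[c]; n=cv2.undistortPoints(np.array([[uv]],float),p["intrinsics"],p["dist_coeffs"])[0,0]
    d=R.from_euler("xyz",p["rotation"]).apply([n[0],-n[1],-1]); return p["xyz"]+d*(z-p["xyz"][2])/d[2]
a=np.linspace(0,2*np.pi,48)
def circ(r,z): return np.c_[r*np.cos(a),r*np.sin(a),0*a+z]
def canT(x,y,yaw):
    Rm=R.from_euler("z",yaw)*R.from_euler("y",-np.pi/6); return Rm,np.array([x,y,0])
E
python3 - <<'E'
from h import *
for n,z in(("lid",.019),("wide_lid",.019),("canister",.08),("spanner_13",.004),("driver_red",.013),("tyre_crayon",.006)):
  for c in("side","top"):
    for d in find_in(n,c)[:1]:
        r,q=d["at"]; print(n,c,round(d["score"],2),ray(c,(q*640,r*400),z).round(3))
print("lid by eye",ray("top",(357,223),.035),ray("side",(314,262),.045))
for c,b in(("side",(240,160,380,300)),("top",(180,150,400,260))):
    im=grab_frame(c); x0,y0,x1,y1=b
    cv2.imwrite(f"pics/{c}c.png",cv2.resize(im[y0:y1,x0:x1,::-1],None,fx=4 if c=="side" else 3.6,fy=4 if c=="side" else 3.6,interpolation=cv2.INTER_CUBIC))
    for n in("lid","canister","wide_lid"):
        o=outline_of(n,c)
        for d in o[:2]:
            m=d["pixels"]; ys,xs=np.where(m); print(c,n,round(d["score"],2),m.sum(),xs.min(),xs.max(),ys.min(),ys.max())
        if o: np.save(f"m_{c}_{n}.npy",o[0]["pixels"])
E
```

```text
lid side 0.88 [0.448 0.041 0.019]
wide_lid side 0.64 [0.459 0.407 0.019]
wide_lid top 0.92 [0.453 0.423 0.019]
canister side 0.66 [0.509 0.19  0.08 ]
canister top 0.78 [0.497 0.21  0.08 ]
spanner_13 side 0.71 [ 0.432 -0.11   0.004]
spanner_13 top 0.85 [ 0.432 -0.102  0.004]
driver_red side 0.53 [0.405 0.235 0.013]
tyre_crayon top 0.61 [0.558 0.451 0.006]
lid by eye [0.44962475 0.05447912 0.035     ] [0.44302492 0.04064482 0.045     ]
side lid 0.69 1087 294 332 253 290
side canister 0.71 1332 294 337 186 237
side wide_lid 0.67 631 250 284 188 213
top lid 0.57 646 342 371 211 238
top canister 0.71 779 283 312 184 216
top wide_lid 0.59 1117 194 231 199 235
```

View pics/sidec.png

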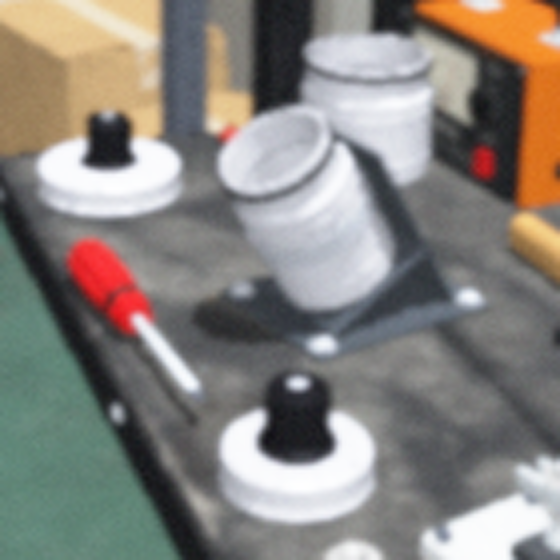

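View pics/topc.png

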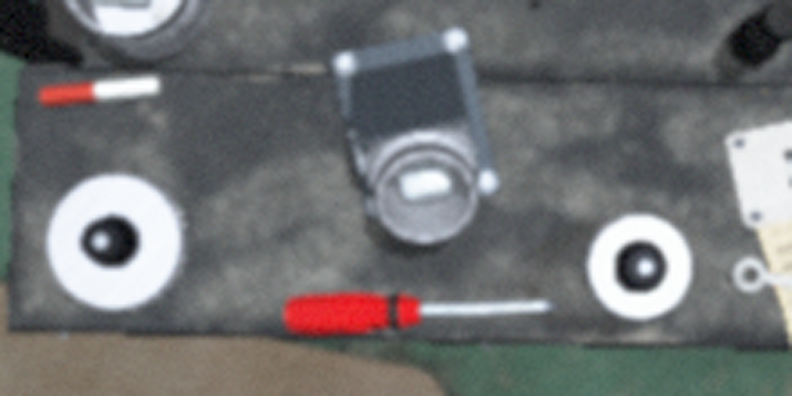

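The crops show both lids and the cradle clearly. Top and side disagree by about 13 mm in y, so I'll test the rotation convention with model-silhouette fits.

```bash
cat >> h.py <<'E'
from scipy.optimize import minimize
def projr(c,X,rv):
    p=P[c]; r=R.from_rotvec(p["rotation"]) if rv else R.from_euler("xyz",p["rotation"])
    q=(X-p["xyz"])@r.as_matrix()
    return cv2.projectPoints(q*[1,-1,-1],np.zeros(3),np.zeros(3),p["intrinsics"],p["dist_coeffs"])[0][:,0]
def sil(c,parts,rv=0,S=8):
    m=np.zeros((400*2,640*2),np.uint8)
    for X in parts:
        h=cv2.convexHull((projr(c,X,rv)*2+.5).astype(np.float32)); cv2.fillConvexPoly(m,np.round(h*16).astype(np.int32),255,cv2.LINE_AA,4)
    return cv2.resize(m,(640,400),interpolation=cv2.INTER_AREA)/255.
def lidparts(x,y,r=.038):
    o=np.array([x,y,0]); return [np.r_[circ(r,0),circ(r,.019)]+o,np.r_[circ(.016,.019),circ(.016,.045),circ(.011,.052)]+o]
def fit(cams,masks,f,x0,st,rv=0):
    J=lambda v:sum(np.abs(sil(c,f(*v),rv)-m).sum()/m.sum() for c,m in zip(cams,masks))
    s=np.vstack([x0]+[np.array(x0)+np.eye(len(x0))[i]*st[i] for i in range(len(x0))])
    return minimize(J,x0,method="Nelder-Mead",options=dict(initial_simplex=s,xatol=2e-4,fatol=1e-3))
E
python3 - <<'E'
from h import *
L=lambda c,n:np.load(f"m_{c}_{n}.npy").astype(float)
for rv in(0,1):
  for n,r,x0 in(("lid",.038,(.448,.047)),("wide_lid",.049,(.457,.415))):
    for cs in(["side"],["top"],["side","top"]):
        o=fit(cs,[L(c,n) for c in cs],lambda x,y:lidparts(x,y,r),x0,(.015,.015),rv); print(rv,n,cs,o.x.round(4),round(o.fun,3))
E
```

```text
0 lid ['side'] [0.4468 0.0518] 0.067
0 lid ['top'] [0.4488 0.0531] 0.133
0 lid ['side', 'top'] [0.4469 0.0522] 0.207
0 wide_lid ['side'] [0.4563 0.4307] 0.143
0 wide_lid ['top'] [0.4565 0.4276] 0.099
0 wide_lid ['side', 'top'] [0.4562 0.4286] 0.249
1 lid ['side'] [ 414.5633 2228.7106] 1.0
1 lid ['top'] [0.4309 0.0878] 0.133
1 lid ['side', 'top'] [0.4308 0.0881] 2.119
1 wide_lid ['side'] [ 240.0096 1309.0893] 1.0
1 wide_lid ['top'] [0.438  0.4649] 0.077
1 wide_lid ['side', 'top'] [0.4379 0.4649] 2.139
```

```bash
cat >> h.py <<'E'
def canparts(x,y,z,yaw):
    Rm,_=canT(x,y,yaw); o=np.array([x,y,z])
    return [Rm.apply(np.r_[circ(.035,0),circ(.035,.077)])+o,Rm.apply(np.r_[circ(.032,.077),circ(.032,.098)])+o]
def rim(v): return np.array(v[:3])+canT(0,0,v[3])[0].apply([0,0,.098])
E
python3 - <<'E'
from h import *
L=lambda c,n:np.load(f"m_{c}_{n}.npy").astype(float)
cs=["side","top"]
for y0 in (-.3,0,.3):
    o=fit(cs,[L(c,"canister") for c in cs],canparts,(.53,.22,.025,y0),(.015,.015,.01,.2)); print(o.x.round(4),round(o.fun,3),rim(o.x).round(4))
v=o.x
Rm=canT(0,0,v[3])[0]
for c,b in(("side",(280,170,350,260)),("top",(265,150,335,230))):
    im=grab_frame(c)[...,::-1]; x0,y0,x1,y1=b; k=6
    im=cv2.resize(im[y0:y1,x0:x1],None,fx=k,fy=k,interpolation=cv2.INTER_CUBIC)
    for r,z,col in((.032,.098,(0,0,255)),(.032,.0915,(0,255,0)),(.035,.077,(255,0,0)),(.035,0,(0,255,255))):
        q=(proj(c,Rm.apply(circ(r,z))+v[:3])-[x0,y0]+.5)*k
        cv2.polylines(im,[q.astype(np.int32)],True,col,1)
    cv2.imwrite(f"pics/{c}_fit.png",im)
a_=cv2.imread("pics/side_fit.png");b_=cv2.imread("pics/top_fit.png")
h=min(len(a_),len(b_)); cv2.imwrite("pics/fit.png",cv2.resize(np.hstack([a_[:h],b_[:h]]),None,fx=.92,fy=.92))
E
```

```text
[0.5352 0.2149 0.0265 0.3188] 0.552 [0.4887 0.1996 0.1114]
[0.5347 0.2143 0.0265 0.3086] 0.553 [0.488  0.1994 0.1114]
[0.5351 0.2154 0.0264 0.3352] 0.552 [0.4888 0.1993 0.1112]
```

View pics/fit.png

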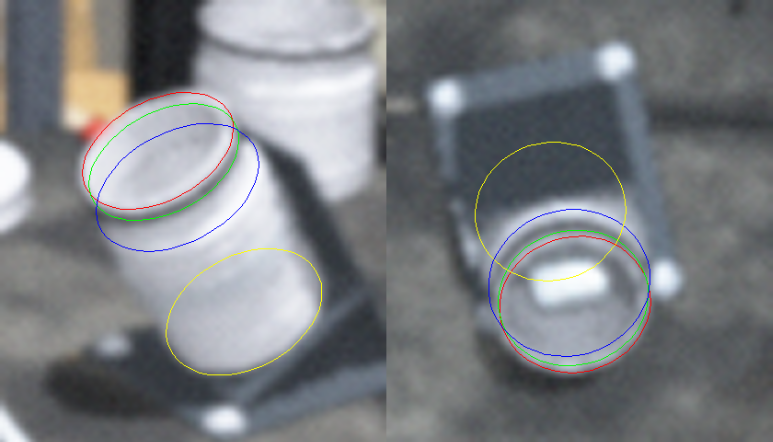

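```bash
python3 - <<'E'
from h import *
L=lambda c,n:np.load(f"m_{c}_{n}.npy").astype(float)
k=6*.92
s=[ray("top",(265+u/k-.5,150+v/k-.5),.006) for u,v in((444,97),(612,60),(666,278))]
sd=[ray("side",(280+u/k-.5,170+v/k-.5),.006) for u,v in((225,420),(113,346))]
print(np.round(s,4),np.round(sd,4))
d=s[1]-s[2]; e=s[0]-s[1]; print(np.linalg.norm(d),np.linalg.norm(e),np.arctan2(d[1],d[0]),np.arctan2(e[1],e[0])-np.pi/2)
f=sd[1]-sd[0]; print(np.linalg.norm(f),np.arctan2(f[1],f[0])-np.pi/2)
cs=["side","top"]
for yaw in (.15,.2,.25):
  o=fit(cs,[L(c,"canister") for c in cs],lambda x,y,z:canparts(x,y,z,yaw),(.53,.22,.025),(.015,.015,.01)); print(yaw,o.x.round(4),round(o.fun,3),rim([*o.x,yaw]).round(4))
E
```

```text
[[ 0.595   0.0854  0.006 ]
 [ 0.6147  0.0059  0.006 ]
 [ 0.5115 -0.0212  0.006 ]] [[0.5061 0.163  0.006 ]
 [0.4855 0.2398 0.006 ]]
0.10667826277493027 0.08197907828972807 0.2565848579175696 0.24242486315316292
0.07956901040495441 0.26275820124528804
0.15 [0.5347 0.2094 0.028 ] 0.574 [0.4862 0.202  0.1129]
0.2 [0.5353 0.2109 0.0266] 0.563 [0.4873 0.2012 0.1115]
0.25 [0.5354 0.2126 0.0265] 0.558 [0.4879 0.2005 0.1114]
```

Measured: lid at (0.4475, 0.0525), rim centre at about (0.488, 0.2005, 0.111), cradle yaw about 0.255. Moving over the lid now.

>>> move_arm --motion '[0,0,0,-0.0286,-0.0335,0,-1,0,0,0,-0.0286,-0.0335,0,-1,0,0,0,-0.0286,-0.0335,0,-1,0,0,0,-0.0286,-0.0335,0,-1,0,0,0,-0.0286,-0.0335,0,-1,0,0,0,-0.0286,-0.0335,0,-1,0,0,0,-0.0286,-0.0335,0,-1,0,0,0,-0.0286,-0.0335,0,-1,0,0,0,-0.0286,-0.0335,0,-1,0,0,0,-0.0286,-0.0335,0,-1,0,0,0,-0.0286,-0.0335,0,-1,0,0,0,-0.0286,-0.0335,0,-1,0,0,0,-0.0286,-0.0335,0,-1,0,0,0,-0.0286,-0.0335,0,-1,0,0,10,0,0,0,-1,0,0,10,0,0,0,-1,0,0,10,0,0,0,-1,0,0,10,0,0,0,-1,0,0,10,0,0,0,-1,0,0,10,0,0,0,-1]' --squeeze 60

```text
t: 4.4
tool_pos: [0.4472, 0.0527, 0.2314]
orientation: [3.141, 0.0, 1.731]
contact_force: [-0.4, 0.6, -0.5]
width: 0.0851
finger_force: 0.0
```

>>> move_arm --motion '[0,0,0,0,0,0.03,-1,0,0,0,0,0,0.03,-1,0,0,0,0,0,0.03,-1,0,0,0,0,0,0.03,-1,0,0,0,0,0,0.03,-1,0,0,0,0,0,0.03,-1,0,0,0,0,0,0.027,-1,0,0,0,0,0,0,-0.2,0,0,0,0,0,0,0.3,0,0,0,0,0,0,1,0,0,0,0,0,0,1,0,0,0,0,0,0,1,0,0,0,0,0,0,1,0,0,0,0,0,0,1]' --squeeze 60

```text
t: 6.15
tool_pos: [0.448, 0.0528, 0.0259]
orientation: [3.139, 0.0, 1.737]
contact_force: [-1.8, -1.2, 7.3]
width: 0.0304
finger_force: 59.0
```

```bash
python3 - <<'E'
from h import *
im=grab_frame("side"); cv2.imwrite("pics/g.png",cv2.resize(im[160:320,250:400,::-1],None,fx=3.7,fy=3.7,interpolation=cv2.INTER_CUBIC))
E
```

```text
(no output)
```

View pics/g.png

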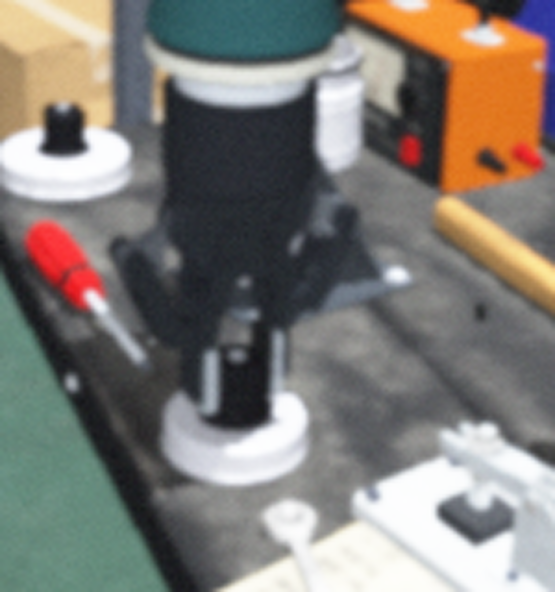

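The grip is good: width 30 mm, and the lid still flat. Lift, turn and tilt.

>>> move_arm --motion '[0,0,0,0,0,0,1,0,0,0,0,0,0,1,0,0,0,0,0,-0.02,1,0,0,0,0,0,-0.04,1,0,0,0,0,0,-0.04,1,0,0,0,0,0,-0.04,1,0,0,0,0,0,-0.04,1,0,0,0,0,0,-0.02,1,0,0,-5.1,0,0,0,1,-7.5,0,0,0,0,0,1,-7.5,0,0,0,0,0,1,-7.5,0,0,0,0,0,1,-7.5,0,0,0,0,0,1,0,0,0,0,0,0,1]' --squeeze 100

```text
t: 7.95
tool_pos: [0.4462, 0.0524, 0.2237]
orientation: [2.618, 0.0, 1.825]
contact_force: [-0.6, -0.6, -1.0]
width: 0.0298
finger_force: 98.9
```

```bash
cat >> h.py <<'E'
RIM=np.array([.488,.2005,.1114]); YAW=.255
RN=(R.from_euler("z",YAW)*R.from_euler("y",-np.pi/6))  # canister axes
def togo(h,off=np.zeros(3)):  # tool-axes shift & turn to put lid_inside h above rim
    s=sense(); Rt=R.from_euler("xyz",s["orientation"]); n=RN.apply([0,0,1])
    tgt=RIM+off+n*(.0099+h)
    y=RN.apply([1,0,0]); z=-n; Rg=R.from_matrix(np.c_[np.cross(y,z),y,z])
    print("t",s["t"],"F",s["contact_force"].round(1),"w",s["width"],"tool_pos",s["tool_pos"].round(4),"turn",np.degrees((Rt.inv()*Rg).as_rotvec()).round(2),"shift",Rt.inv().apply(tgt-s["tool_pos"]).round(4))
    print("TCP in rim axes",RN.inv().apply(s["tool_pos"]-RIM).round(4))
E
python3 -c "
from h import *
togo(.05)"
```

```text
t 7.95 F [-0.6 -0.6 -1. ] w 0.029793177772130065 tool_pos [0.4462 0.0524 0.2237] turn [ 0.02  0.04 -0.05] shift [0.1329 0.0111 0.0761]
TCP in rim axes [-0.0112 -0.1328  0.1361]
```

>>> move_arm --motion '[0,0,0,0.0266,0.0022,0,1,0,0,0,0.0266,0.0022,0,1,0,0,0,0.0266,0.0022,0,1,0,0,0,0.0266,0.0022,0,1,0,0,0,0.0266,0.0022,0,1,0,0,0,0,0,0.025,1,0,0,0,0,0,0.025,1,0,0,0,0,0,0.026,1,0,0,0,0,0,0,1]' --squeeze 100

```text
t: 9.07
tool_pos: [0.4595, 0.1934, 0.1617]
orientation: [2.624, 0.001, 1.825]
contact_force: [0.0, -0.0, 0.4]
width: 0.0295
finger_force: 98.9
```

```bash
python3 - <<'E'
from h import *
togo(.05)
s=sense(); Rt=R.from_euler("xyz",s["orientation"])
Rl=Rt*R.from_euler("x",np.pi)
lo=s["tool_pos"]+Rt.apply([0,0,.0259])
k=5; out=[]
for c,b in(("side",(270,150,350,250)),("top",(255,150,335,250))):
    im=grab_frame(c)[...,::-1]; x0,y0,x1,y1=b
    im=cv2.resize(im[y0:y1,x0:x1],None,fx=k,fy=k,interpolation=cv2.INTER_CUBIC)
    for X,col in((Rl.apply(circ(.038,0))+lo,(0,0,255)),(Rl.apply(circ(.038,.019))+lo,(0,255,0)),(RN.apply(circ(.032,0))+RIM,(255,0,255)),(RN.apply(circ(.035,-.021))+RIM,(255,0,0))):
        cv2.polylines(im,[((proj(c,X)-[x0,y0]+.5)*k).astype(np.int32)],True,col,1)
    out.append(im)
cv2.imwrite("pics/pre.png",np.hstack(out))
E
```

```text
t 9.075 F [ 0.  -0.   0.4] w 0.02950220047876919 tool_pos [0.4595 0.1934 0.1617] turn [-0.35  0.08  0.02] shift [-0.0003  0.0003 -0.0016]
TCP in rim axes [-0.0003  0.0003  0.0583]
```

View pics/pre.png

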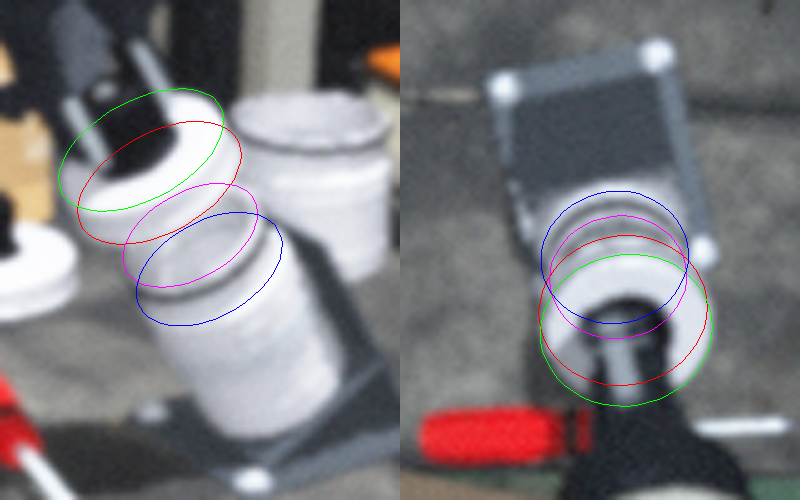

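The held lid and the rim line up with the overlay. Approaching the mouth.

>>> move_arm --motion '[-0.3,0,0,0,0,0.01,1,0,0,0,0,0,0.01,1,0,0,0,0,0,0.008,1,0,0,0,0,0,0.004,1,0,0,0,0,0,0.003,1,0,0,0,0,0,0.002,1,0,0,0,0,0,0,1]' --squeeze 100

```text
t: 10.05
tool_pos: [0.4777, 0.1981, 0.132]
orientation: [2.613, 0.0, 1.826]
contact_force: [-0.5, 0.9, -1.1]
width: 0.0293
finger_force: 98.9
```

```bash
python3 -c "
from h import *
togo(.0)
s=sense();print('F canister axes',RN.inv().apply(s['contact_force']).round(1),'M',RN.inv().apply(s['ft_torque']).round(2))"
```

```text
t 10.05 F [-0.5  0.9 -1.1] w 0.02927617163201055 tool_pos [0.4777 0.1981 0.132 ] turn [ 0.3   0.01 -0.01] shift [-0.0003 -0.0012  0.0132]
TCP in rim axes [0.0012 0.0003 0.0232]
F canister axes [-0.7  1.  -0.8] M [-0.01  0.41  0.01]
```

>>> move_arm --motion '[0.3,0,0,0,-0.001,0,1,0,0,0,0,0,0.0015,1,0,0,0,0,0,0.0015,1,0,0,0,0,0,0,1]' --squeeze 100

```text
t: 10.55
tool_pos: [0.4789, 0.1985, 0.1299]
orientation: [2.616, -0.0, 1.826]
contact_force: [0.4, 1.6, 4.8]
width: 0.0296
finger_force: 100.0
```

```bash
python3 -c "
from h import *
togo(.0)
s=sense();print('F canister axes',RN.inv().apply(s['contact_force']).round(1),'M',RN.inv().apply(s['ft_torque']).round(2))"
```

```text
t 10.55 F [0.4 1.6 4.8] w 0.02956614404995576 tool_pos [0.4789 0.1985 0.1299] turn [ 0.12 -0.01 -0.01] shift [-0.0004 -0.0012  0.0108]
TCP in rim axes [0.0012 0.0004 0.0207]
F canister axes [3.1 1.4 3.7] M [ 0.11 -0.45 -0.01]
```

>>> move_arm --motion '[0,0,0,0,0.001,0,1,0,0,0,0,0,0.0015,1,0,0,0,0,0,0.0015,1,0,0,0,0,0,0,1]' --squeeze 120

```text
t: 11.05
tool_pos: [0.4808, 0.1991, 0.1271]
orientation: [2.617, -0.0, 1.826]
contact_force: [3.5, 2.2, 2.3]
width: 0.0288
finger_force: 118.4
```

```bash
python3 -c "
from h import *
togo(.0)
s=sense();print('F canister axes',RN.inv().apply(s['contact_force']).round(1),'M',RN.inv().apply(s['ft_torque']).round(2))"
```

```text
t 11.05 F [3.5 2.2 2.3] w 0.02880400434063828 tool_pos [0.4808 0.1991 0.1271] turn [ 0.05 -0.01 -0.01] shift [-0.0004 -0.0015  0.0073]
TCP in rim axes [0.0015 0.0004 0.0172]
F canister axes [4.5 1.2 0. ] M [ 0.31 -0.62  0.  ]
```

>>> move_arm --motion '[0,0,0,0,0.001,0,1,0,0,0,0,0,0.002,1,0,0,0,0,0,0.002,1,0,0,0,0,0,0,1]' --squeeze 120

```text
t: 11.55
tool_pos: [0.4834, 0.1996, 0.1234]
orientation: [2.618, 0.0, 1.826]
contact_force: [3.4, 1.9, -2.0]
width: 0.0289
finger_force: 118.6
```

```bash
python3 -c "
from h import *
togo(.0)
s=sense();print('F canister axes',RN.inv().apply(s['contact_force']).round(1),'M',RN.inv().apply(s['ft_torque']).round(2))"
```

```text
t 11.55 F [ 3.4  1.9 -2. ] w 0.028897855594145948 tool_pos [0.4834 0.1996 0.1234] turn [-0.01  0.01 -0.01] shift [-0.0002 -0.0019  0.0028]
TCP in rim axes [0.0019 0.0002 0.0127]
F canister axes [ 2.3  1.  -3.6] M [ 0.32 -0.31 -0.03]
```

>>> move_arm --motion '[0,0,0,0,0,0.0015,1,0,0,0,0,0,0.0015,1,0,0,0,0,0,0.001,1,0,0,0,0,0,0,1]' --squeeze 120

```text
t: 12.05
tool_pos: [0.4853, 0.2001, 0.1202]
orientation: [2.618, 0.0, 1.826]
contact_force: [2.1, 1.5, -0.3]
width: 0.0294
finger_force: 118.7
```

```bash
python3 -c "
from h import *
togo(.0)
s=sense();print('F canister axes',RN.inv().apply(s['contact_force']).round(1),'M',RN.inv().apply(s['ft_torque']).round(2))"
```

```text
t 12.05 F [ 2.1  1.5 -0.3] w 0.02935005003932961 tool_pos [0.4853 0.2001 0.1202] turn [-0.    0.01 -0.01] shift [-0.0003 -0.0021 -0.001 ]
TCP in rim axes [0.0021 0.0003 0.0089]
F canister axes [ 2.   1.  -1.4] M [ 0.24 -0.13 -0.04]
```

>>> move_arm --motion '[0,0,0,0,0,0.0015,1,0,0,0,0,0,0.0015,1,0,0,0,0,0,0,1]' --squeeze 120

```text
t: 12.42
tool_pos: [0.4859, 0.2005, 0.1195]
orientation: [2.62, -0.0, 1.826]
contact_force: [-49.6, -11.7, 37.8]
width: 0.0292
finger_force: 126.1
```

```bash
python3 - <<'E'
from h import *
togo(.0)
s=sense();print('F canister axes',RN.inv().apply(s['contact_force']).round(1),'M',RN.inv().apply(s['ft_torque']).round(2))
Rt=R.from_euler("xyz",s["orientation"])
Rl=Rt*R.from_euler("x",np.pi)
lo=s["tool_pos"]+Rt.apply([0,0,.0259])
k=5; out=[]
for c,b in(("side",(270,150,350,250)),("top",(255,150,335,250))):
    im=grab_frame(c)[...,::-1]; x0,y0,x1,y1=b
    im=cv2.resize(im[y0:y1,x0:x1],None,fx=k,fy=k,interpolation=cv2.INTER_CUBIC)
    for X,col in((Rl.apply(circ(.038,0))+lo,(0,0,255)),(Rl.apply(circ(.038,.019))+lo,(0,255,0)),(RN.apply(circ(.035,-.021))+RIM,(255,0,0))):
        cv2.polylines(im,[((proj(c,X)-[x0,y0]+.5)*k).astype(np.int32)],True,col,1)
    out.append(im)
cv2.imwrite("pics/in.png",np.hstack(out))
E
```

```text
t 12.425 F [-49.6 -11.7  37.8] w 0.029152832165880632 tool_pos [0.4859 0.2005 0.1195] turn [-0.09 -0.01 -0.02] shift [-0.0005 -0.0023 -0.0018]
TCP in rim axes [0.0023 0.0005 0.0081]
F canister axes [-25.2   1.1  58.2] M [-0.13  4.35 -0.08]
```

View pics/in.png

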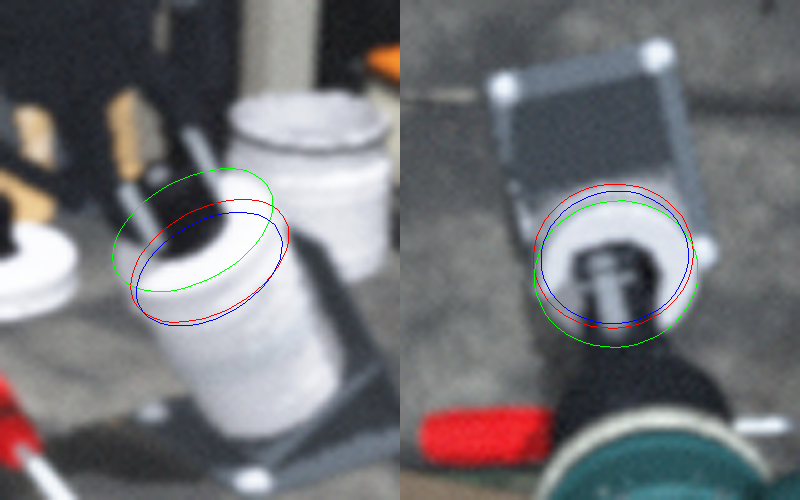

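58 N at a hard stop, at the expected depth, so the lid is on the rim. I'll ease off, release, back out and check.

>>> move_arm --motion '[0,0,0,0,-0.0005,-0.0015,1,0,0,0,0,0,0,1,0,0,0,0,0,0,0.2,0,0,0,0,0,0,-0.2,0,0,0,0,0,0,-0.4,0,0,0,0,0,0,-0.4,0,0,0,0,0,-0.02,-0.4,0,0,0,0,0,-0.03,-0.4,0,0,0,0,0,-0.03,1,0,0,0,0,0,0,1,0,0,0,0,0,0,1]' --squeeze 40

```text
t: 13.9
tool_pos: [0.4469, 0.1901, 0.1874]
orientation: [2.618, 0.0, 1.826]
contact_force: [-0.3, -0.4, 0.1]
width: 0.0052
finger_force: 0.0
```

```bash
cat > chk.py <<'E'
from h import *
import sys
togo(0)
def tl(dx,dy,dz,tx,ty):
    Rl=RN*R.from_rotvec([tx,ty,0]); o=RIM+RN.apply([dx,dy,dz-.016]); g=lambda r,z:Rl.apply(circ(r,z))+o
    return [np.r_[g(.038,0),g(.038,.019)],np.r_[g(.016,.019),g(.016,.045),g(.011,.052)]]
ims={c:grab_frame(c) for c in P}
M={}
for c in P:
    o=outline_of("lid",c); o=[d for d in o if np.hypot(*((np.array(d["at"])*[400,640])-proj(c,RIM)[0][::-1]))<30]
    if o: M[c]=o[0]["pixels"].astype(float); print(c,round(o[0]["score"],2),M[c].sum())
for i in range(2):
    o=fit(list(M),list(M.values()),tl,(0,0,0,0,0),(.005,.005,.005,.1,.1) if i else (-.005,.005,.006,-.1,.1)); print(o.x.round(4),round(o.fun,3))
k=5; out=[]
for c,b in(("side",(270,150,350,250)),("top",(255,150,335,250))):
    x0,y0,x1,y1=b
    im=cv2.resize(ims[c][y0:y1,x0:x1,::-1],None,fx=k,fy=k,interpolation=cv2.INTER_CUBIC)
    Q=lambda X,col:cv2.polylines(im,[((proj(c,X)-[x0,y0]+.5)*k).astype(np.int32)],True,col,1)
    Q(RN.apply(circ(.038,.003))+RIM,(0,255,0));Q(RN.apply(circ(.038,-.016))+RIM,(0,0,255))
    out.append(im)
cv2.imwrite(sys.argv[1],np.hstack(out))
E
python3 chk.py pics/done1.png
```

```text
t 13.9 F [-0.3 -0.4  0.1] w 0.005211371910605953 tool_pos [0.4469 0.1901 0.1874] turn [-0.03  0.01 -0.  ] shift [-0.0003 -0.0013  0.0771]
TCP in rim axes [0.0013 0.0003 0.087 ]
side 0.64 797.0
top 0.65 798.0
[ 0.0011 -0.0005 -0.0042 -0.1986 -0.0021] 0.195
[ 0.0003 -0.0003 -0.0044 -0.1928  0.02  ] 0.194
```

View pics/done1.png

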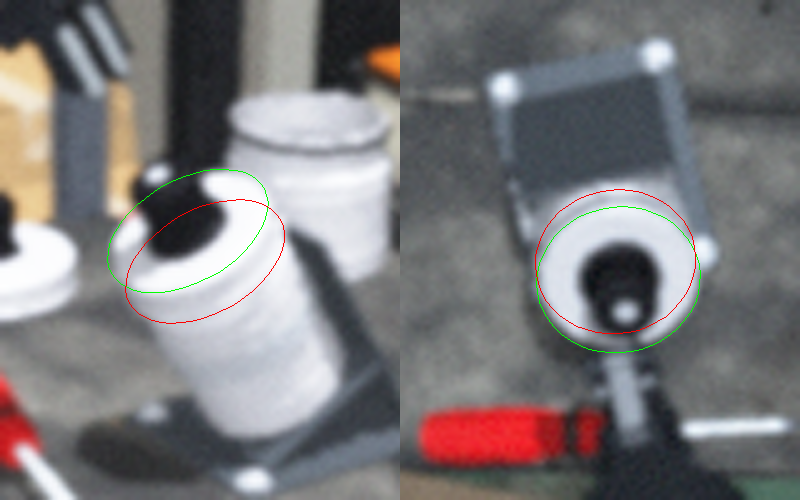

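Lid is on. The tilt fit is not trustworthy at this resolution, so I'll press centrally on the knob with shut fingers to confirm it is seated and read the depth.

>>> move_arm --motion '[0,0,0,0,0,0.02,1,0,0,0,0,0,0.02,1,0,0,0,0,0,0.006,1,0,0,0,0,0,0.0015,1,0,0,0,0,0,0.0015,1,0,0,0,0,0,0,1]'

```text
t: 14.85
tool_pos: [0.4707, 0.1963, 0.1462]
orientation: [2.617, -0.0, 1.826]
contact_force: [-0.5, -0.2, -1.0]
width: -0.0001
finger_force: 0.0
```

```bash
python3 - <<'E'
from h import *
togo(0)
s=sense();print('F canister axes',RN.inv().apply(s['contact_force']).round(1))
for c in P:print(c,proj(c,RIM+RN.apply([[0,0,.036],[0,0,.003]])).round(1))
E
```

```text
t 14.85 F [-0.5 -0.2 -1. ] w -0.0001013353879357328 tool_pos [0.4707 0.1963 0.1462] turn [ 0.04  0.   -0.01] shift [-0.0003 -0.002   0.0292]
TCP in rim axes [0.002  0.0003 0.0391]
F canister axes [-0.9 -0.  -0.6]
side [[300.8 184.4]
 [306.9 195.4]]
top [[299.4 212.4]
 [298.3 205.8]]
```

>>> move_arm --motion '[0,0,0,0,0,0.0015,1,0,0,0,0,0,0.001,1,0,0,0,0,0,0.001,1,0,0,0,0,0,0,1]'

```text
t: 15.35
tool_pos: [0.4723, 0.1967, 0.1425]
orientation: [2.618, 0.0, 1.826]
contact_force: [0.3, -0.6, -0.2]
width: -0.0001
finger_force: 0.0
```

```bash
python3 - <<'E'
from h import *
togo(0)
s=sense();print('F canister axes',RN.inv().apply(s['contact_force']).round(1))
E
```

```text
t 15.35 F [ 0.3 -0.6 -0.2] w -8.095336384484337e-05 tool_pos [0.4723 0.1967 0.1425] turn [-0.01  0.01 -0.01] shift [-0.0003 -0.0016  0.0252]
TCP in rim axes [0.0016 0.0003 0.0351]
F canister axes [ 0.  -0.6 -0.3]
```

>>> move_arm --motion '[0,0,0,0,0,0.001,1,0,0,0,0,0,0.0005,1,0,0,0,0,0,0,1]'

```text
t: 15.72
tool_pos: [0.4729, 0.1972, 0.1418]
orientation: [2.618, -0.001, 1.826]
contact_force: [-9.2, 0.8, 6.8]
width: -0.0001
finger_force: 5.0
```

```bash
python3 - <<'E'
from h import *
togo(0)
s=sense();print('F canister axes',RN.inv().apply(s['contact_force']).round(1))
E
```

```text
t 15.725 F [-9.2  0.8  6.8] w -6.275523314518445e-05 tool_pos [0.4729 0.1972 0.1418] turn [ 0.   -0.03 -0.02] shift [-0.0006 -0.0018  0.0241]
TCP in rim axes [0.0018 0.0006 0.034 ]
F canister axes [-4.1  3.1 10.2]
```

>>> move_arm --motion '[0,0,0,0,0,0.0007,1,0,0,0,0,0,0,1]'

```text
t: 15.98
tool_pos: [0.473, 0.1973, 0.1418]
orientation: [2.618, -0.001, 1.826]
contact_force: [-21.3, -2.9, 16.1]
width: 0.0
finger_force: 12.4
```

```bash
python3 - <<'E'
from h import *
togo(0)
s=sense();print('F canister axes',RN.inv().apply(s['contact_force']).round(1))
E
```

```text
t 15.975 F [-21.3  -2.9  16.1] w 4.314506334288383e-05 tool_pos [0.473  0.1973 0.1418] turn [-0.02 -0.04 -0.02] shift [-0.0007 -0.0019  0.0241]
TCP in rim axes [0.0019 0.0006 0.034 ]
F canister axes [-10.4   2.6  24.6]
```

At 25 N on the knob nothing moves, and the height matches fully home. Backing off.

>>> move_arm --motion '[0,0,0,0,0,-0.005,1,0,0,0,0,0,-0.03,1,0,0,0,0,0,-0.05,1,0,0,0,0,0,-0.05,1,0,0,0,0,0,0,1,0,0,0,0,0,0,1]'

```text
t: 16.73
tool_pos: [0.408, 0.18, 0.2572]
orientation: [2.618, 0.0, 1.826]
contact_force: [0.2, -0.5, -1.5]
width: 0.0
finger_force: 0.0
```

```bash
python3 chk.py pics/done2.png
```

```text
t 16.725 F [ 0.2 -0.5 -1.5] w 3.1262296343927685e-07 tool_pos [0.408  0.18   0.2572] turn [-0.    0.01 -0.  ] shift [-0.0003 -0.0014  0.1576]
TCP in rim axes [0.0014 0.0003 0.1675]
side 0.69 820.0
top 0.68 726.0
[ 0.0022  0.0011 -0.0045 -0.1112 -0.0531] 0.291
[ 0.0032  0.0014 -0.0048 -0.1101 -0.0754] 0.292
```

View pics/done2.png

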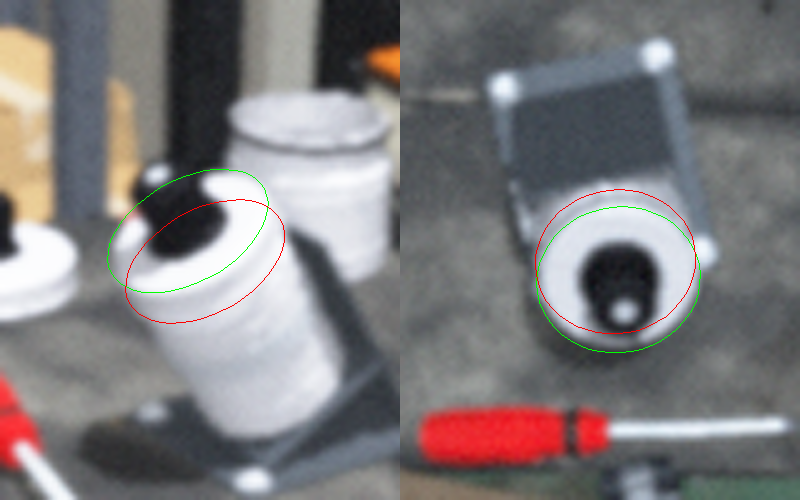

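```bash
python3 -c "
from plant import *
print(sign_off())"
```

```text
the job is handed in; nothing more can be done
None
```

I pressed the small lid onto the canister to a hard stop, let go, backed the arm clear and handed the job in at about 17 s; no verdict came back. A 25 N press on the knob did not move the lid. The pictures show it centred, but the camera fit was too noisy to confirm the tilt, so that it sits evenly rests on pressing it along the canister's axis. I saw no sign that the wide lid or tools were disturbed.

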